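Key the tube carousel onto the inclined rotator and cap it

TASK

The tube carousel has been slipped onto the rotator's inclined spindle but not engaged: it stands high because the tab in its bore rides on the shoulder of the spindle. Turn it on the spindle until the tab drops into the keyway and the plate sits fully home on the drive flange, then fit the retaining cap over the end of the spindle, fully home against the hub, and let go. Leave the two small bottles where they stand.

Things in the scene. Friction and masses are not known exactly. Their poses are not given: they have to be found in the camera images.
- rotator: Bench tube rotator, fixed: white box 170 (x) x 150 (y) x 70 mm, dial and display on its front, which faces its -x, toward the robot. Origin: middle of its underside, z up. From its top a metal turret 84 mm across rises along the spindle axis, which leans 30 degrees from vertical toward the rotator's -x.
- drive_seat (a point): Centre of the top face of the spindle's drive flange (66 mm across), on the spindle axis, 125 mm above the desk. Its z axis is the spindle axis, up out of the flange; its x axis points through the middle of the keyway. From 0 to 16 mm above it the spindle is 32 mm in diameter and has the keyway; above that shoulder stands the plain nose, 18 mm in diameter.
- keyway_mouth (a point): Middle of the keyway's open upper end, 12.5 mm from the spindle axis, on the shoulder 16 mm above drive_seat; axes as drive_seat. The one keyway is 13 mm wide, runs from here down to the flange and reaches in to 9 mm from the axis. At the start the carousel hides it.
- nose_end (a point): Centre of the nose's end face, 72 mm above drive_seat on the axis; axes as drive_seat. The last 6 mm of the nose taper from 18 to 11 mm in diameter. A short dark line on the end face runs from the centre toward the keyway's side.
- spindle (a joint): Angle (rad) of spindle and keyway about the axis, counter-clockwise positive seen from above along it. At 0 the keyway points straight uphill, to the rotator's +x. Starts between 0.45 and 1.15. The self-locking drive holds it: it does not turn by hand.
- carousel: Loose, 240 to 375 g: round aluminium plate 160 mm across, 10 mm thick, 12 holes; on it a grey hub 54 mm across, from 10 to 52 mm above the plate's underside, with two flats 44 mm apart that face its +y and -y: grip there, tool along the spindle axis. Origin: centre of the underside, z up along the bore. Home, it coincides with drive_seat. Bore 21 mm from 20 mm up, 35 mm below that.
- tab (a point): Underside of the tab in the carousel's bore, on its +x side, 14.5 mm from the axis, level with the plate's underside; axes as carousel. Tab 8 mm wide, 8 mm high, inner end 10.5 mm from the axis. A raised rib on the plate's top (4 mm wide, to 13.5 mm above the underside) runs from hub to rim over it. When it is over the keyway to within 0.15 rad the carousel can drop 16 mm.
- hub_top (a point): Centre of the hub's top face, 52 mm above the carousel's origin; axes as carousel. At the start the tab rides on the shoulder: the carousel is 16 mm above home and up to 5 degrees cocked, its +x and tab point straight uphill (the rotator's +x side), so it must turn counter-clockwise by the spindle's angle.
- retaining_cap: Loose push-on cap of black plastic, 70 to 120 g, 60 mm high, standing on its wide end: skirt 54 mm across up to 17 mm, narrowing by 25 mm to a fluted round grip 36 mm across. Origin: centre of its underside, z up. A blind bore from below, 21 mm wide and 22 mm deep, takes the nose; home, its underside lies on hub_top. It may change places with the reagent bottle.
- reagent_bottle: Small brown reagent bottle with a white cap, 48 mm across, 106 mm high, loose, not to be disturbed. Origin: centre of its underside.
- dropper_bottle: Small brown dropper bottle with a black rubber bulb, 33 mm across, 88 mm high, loose, right of the work, not to be disturbed. Origin: centre of its underside.
Things that resemble listed ones, but are neither listed nor needed, are in the scene too. Several things have the shape of the carousel; the one meant has the colours described above.

How it is judged:
By the outcome, as a careful person would: the job done as asked, in the order asked, and still so for the second after the job is handed in, with the robot touching nothing.
It also fails if it takes over 42 s, if anything falls off the work surface, if the arm or the gripper's body presses on something with over 40 N, if the wrist force passes 120 N, or if a joint passes its speed limit or range.

ROBOT

A 6-joint arm with a two-finger parallel gripper is mounted at the origin on a cart in front of the work surface, level with it; the furniture and walls round the work are solid. World frame = base frame: x ahead of the robot, y to its left, z up, the work surface at z = 0. Lengths are in m, angles in degrees, forces in N, time in s.
With the tool pointing down it reaches from about 0.35 to 0.875 m from the base axis. Payload 4.2 kg.
Tool frame: the origin (TCP) lies on the centre line of the jaws, within the pads' length; the fingertips stand 25 mm ahead of it and the grasp point (between the pads) lies 6 mm ahead of it; z points along the fingers, y is the line along which they close (so a half turn about z gives the same grasp; the last joint's range is limited). The gripper opens to 87 mm and grips with 3 to 60 N. Pads are 19 mm wide; open, the fingers measure 117 mm over their backs; the gripper's body (75 mm by 190 mm) begins 51 mm behind the grasp point.
Start: joints at [14.817, 22.042, 0.453, 0, -68.411, -14.817], TCP at [0.625, 0, 0.223] pointing down, gripper open.
Joint ranges: [-179.83, 179.83], [-69.29, 118.12], [-61.27, 80.66], [-181.25, 117.63], [-171.15, -9.14], [-177.46, 177.46]. Speed limits (degrees/s): [159.86, 159.86, 180, 180, 180, 180].

INTERFACE

Orientations are given as a 3x3 rotation matrix whose columns are the frame's x, y, z axes.
In Python, from station import r gives the robot as it stands.
- The arm moves only by the tool move_arm, never from a script. Its argument "series" is a list of rows, each an object with "grip": the opening, from 0 (shut) to 1 (fully open); "xyz": the shift along the tool's x, y, z in mm, a list of three; "angular": the turn, a rotation vector about the tool's x, y, z in rad, a list of three. A call has 1 to 10 rows; each row is the pose to reach, as a shift and turn from the pose commanded when the call began, along the tool's axes at that moment; what a row does not reach only later rows make up. A row lasts 1/10 s, in which the tool goes at most 50 mm and 8.59 degrees, less where a joint would pass 70% of its speed; a pose out of reach is approached as far as the arm can. A call with a gripper value outside its range is refused whole. The fingers move at their own pace and stop on an object; the grip force is fixed at half the most. Time passes only in rows, so rows that repeat a pose let the fingers close. It gives the time, the measured TCP pose, the force, the opening and the grip force at its end, in the units of the state.
- r.sense(): the state, without advancing time (a new reading comes with each control period).
- r.capture(name): name is "scene" or "side" or "wrist"; returns a dict with "img" (480x640x3 uint8, red, green, blue), "camera_matrix" (3x3 intrinsics, pixels), "rvec" (rotation vector, rad) and "tvec" (3), from world to camera coordinates, as OpenCV has them; the wrist camera has in their place "hand_eye" (4x4, takes a point from camera to tool coordinates, whose origin is the TCP and whose axes are the flange's). Camera axes: x right, y down, z forward; pixel columns grow to the right and rows downward; lengths in m; the calibration is good to about 2 mm. A picture is of the moment at which its call begins: read the wrist's pose just before it. There is no depth.
- r.finish_job(): hands the job in; it is judged then, once.
The state is a dict: "time_s": time; "joints": joint angles; "joint_velocities": joint speeds; "effort": joint torques, N m; "tcp_pos": TCP position; "ee_rot": TCP orientation; "wrist_force": force on the tool from outside, world axes, zero at the start; "moment": the same for the moment, N m; "gripper_width": opening from 0.0 (shut) to 1.0 (fully open); "gripper_force": force on a finger pad.
Only numpy, scipy, OpenCV 4.12 (cv2) and the standard library are available. Lean on these libraries where they do the work, as an engineer would, in place of code of your own. Each camera call takes 0.05 s, during which the arm holds its last target. There are 200 camera calls.

## Working session

There is one attempt and no reset: what is moved stays moved. The work goes in short steps, Python scripts to look and compute and a tool call to move; the robot and the scene stay as the last step left them, time stands still between calls to the robot, and variables do not carry over. Pictures are saved under pics/ and viewed, at most 10 in all, crops included, and the job is handed in when it is done.

Besides the shell and the picture viewer there is one more tool, called after ">>>" by a JSON object that holds its "method" and its "body", one argument or row to a line. move_arm: Moves the arm, as the interface text tells. Its arguments: {"type":"object","properties":{"series":{"type":"array"}},"required":["series"]}

```bash
mkdir -p pics; cat > h.py <<'E'
import numpy as np, cv2, json
from station import r
def cap(n):
    s=r.sense(); c=r.capture(n)
    K=np.array(c["camera_matrix"])
    if n=="wrist":
        T=np.eye(4);T[:3,:3]=s["ee_rot"];T[:3,3]=s["tcp_pos"]
        M=T@np.array(c["hand_eye"])
        R=M[:3,:3].T;t=-R@M[:3,3]
    else:
        R=cv2.Rodrigues(np.array(c["rvec"],float))[0];t=np.array(c["tvec"],float).ravel()
    return np.array(c["img"]),K,R,t
def ray(K,R,t,uv):
    d=R.T@np.linalg.solve(K,[uv[0],uv[1],1.]);return -R.T@t,d/np.linalg.norm(d)
def onz(K,R,t,uv,z):
    o,d=ray(K,R,t,uv);return o+d*(z-o[2])/d[2]
def tri(a,b):
    (o1,d1),(o2,d2)=a,b
    A=np.stack([d1,-d2],1);x=np.linalg.lstsq(A,o2-o1,rcond=None)[0]
    p,q=o1+x[0]*d1,o2+x[1]*d2
    return (p+q)/2,np.linalg.norm(p-q)
def proj(K,R,t,P):
    p=(R@np.atleast_2d(P).T).T+t;p=p@K.T;return p[:,:2]/p[:,2:]
E
python3 - <<'E'
from h import *
for n in("scene","side","wrist"):
    i,K,R,t=cap(n);cv2.imwrite(f"pics/{n}0.png",i[:,:,::-1]);np.savez(f"{n}0.npz",i=i,K=K,R=R,t=t)
    print(n,K[0,0],(-R.T@t).round(3),R[2].round(3))
s=r.sense();print(s["time_s"],s["tcp_pos"],s["ee_rot"],s["wrist_force"])
E
```

```text
scene 507.2311783370972 [ 0.047 -0.746  1.   ] [ 0.435  0.507 -0.744]
side 459.78466454434334 [ 0.115 -0.805  0.718] [ 0.446  0.653 -0.613]
wrist 425.5215891645073 [ 0.625 -0.076  0.385] [-0.003  0.28  -0.96 ]
0.15 [6.24543200e-01 1.99989032e-05 2.22516866e-01] [[-1.69913473e-04 -9.99998593e-01 -1.66870698e-03]
 [-9.99999982e-01  1.70045435e-04 -7.89386374e-05]
 [ 7.92222823e-05  1.66869354e-03 -9.99998605e-01]] [ 0.26365619 -0.21005842  0.15380968]
```

View pics/scene0.png

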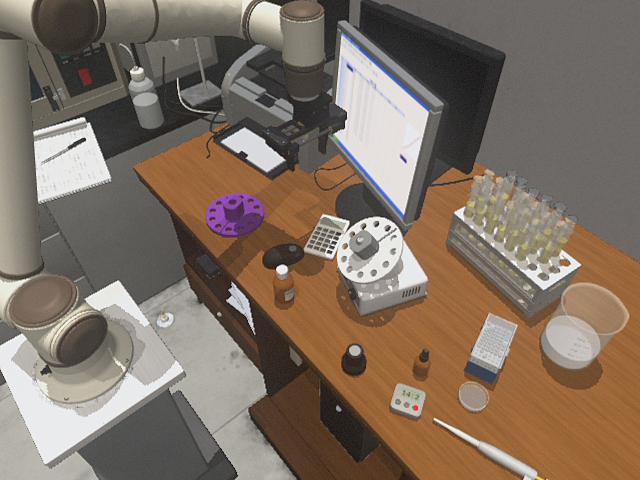

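View pics/side0.png

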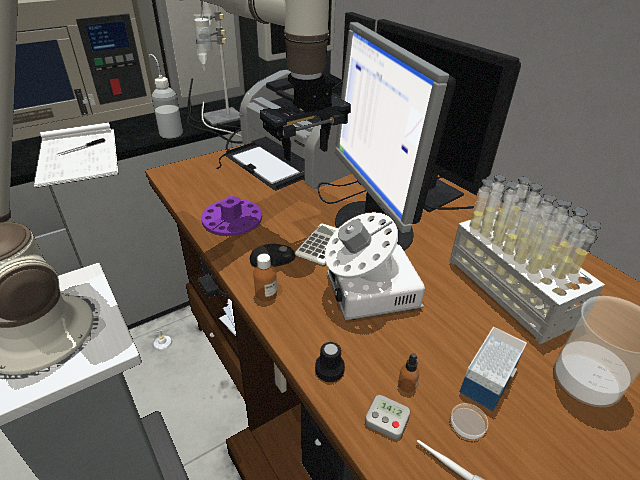

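View pics/wrist0.png

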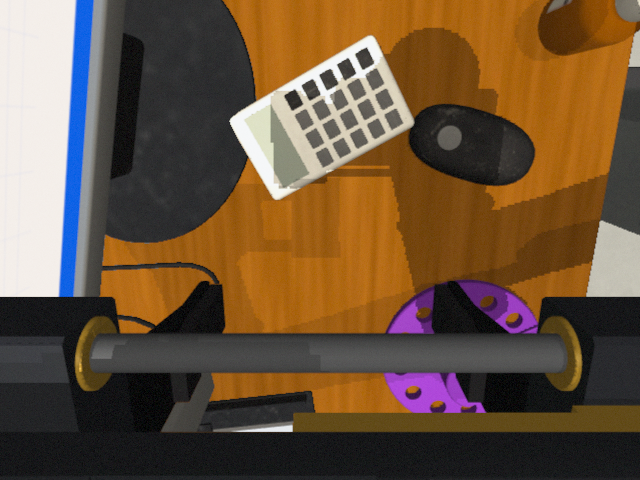

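The scene and side views show the white-plated carousel at about (370,250) and (362,244). The cap is at (353,360) and (330,360), the reagent bottle at (284,285), and the dropper at (422,362). The wrist view doesn't cover the work. Next I'll zoom in on the rotator in both fixed views.

```bash
python3 - <<'E'
from h import *
a=np.load("scene0.npz")["i"][205:325,325:435];b=np.load("side0.npz")["i"][205:325,320:430]
o=np.hstack([cv2.resize(x,None,fx=3.6,fy=3.6,interpolation=cv2.INTER_CUBIC) for x in(a,b)])
cv2.imwrite("pics/z1.png",o[:,:,::-1])
for n,(x0,x1,y0,y1) in dict(scene=(335,375,335,380),side=(305,355,335,385)).items():
    z=np.load(n+"0.npz");i=z["i"].astype(int)[y0:y1,x0:x1]
    m=(i.max(2)<70).astype(np.uint8)
    k,l,st,c=cv2.connectedComponentsWithStats(m);j=1+st[1:,4].argmax();s=st[j];print(n,s,c[j]+[x0,y0])
    u=(s[0]+x0+s[2]/2,s[1]+y0+s[3]-1)
    print("bottom",u,onz(z["K"],z["R"],z["t"],u,0).round(4))
    g=cv2.findContours((l==j).astype(np.uint8),0,2)[0]
E
```

```text
scene [  7   9  24  32 464] [353.26077586 362.92456897]
bottom (np.float64(354.0), np.int32(375)) [ 0.4198 -0.406   0.    ]
side [ 10   7  30  40 778] [329.54627249 365.27120823]
bottom (np.float64(330.0), np.int32(381)) [ 0.4205 -0.4066  0.    ]
```

View pics/z1.png

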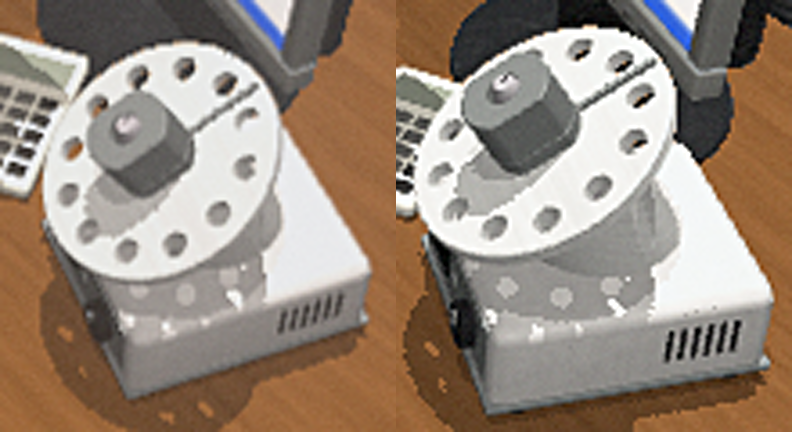

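The enlarged crops show the bottom-right edge of the box, the nose end (pinkish spot) and the rib running uphill from the hub to the rim. I'll triangulate all three.

```bash
cat > m.py <<'E'
from h import *
Z={n:np.load(n+"0.npz") for n in("scene","side")}
C={n:(Z[n]["K"],Z[n]["R"],Z[n]["t"]) for n in Z}
f=3.6
P=lambda n,u,v:((u+.5)/f-.5+(325 if n=="scene" else 320),(v+.5)/f-.5+205)
T=lambda a,b:tri(ray(*C["scene"],P("scene",*a)),ray(*C["side"],P("side",*b)))
if __name__=="__main__":
    for n,e in dict(scene=[(128,398),(370,325),],side=[(94,412),(374,368)]).items():
        a,b=[onz(*C[n],P(n,*q),0) for q in e];d=b-a
        print(n,"edge",a.round(4),b.round(4),np.linalg.norm(d).round(4),np.degrees(np.arctan2(d[1],d[0])).round(2))
    N,e=T((125,127),(108,85));print("nose",N.round(4),e)
    for q in [((255,87),(257,63)),((189,134),(186,105))]:print("rib",*T(*q))
    # plate outline centre from ellipse
    for n in Z:
        i=Z[n]["i"];
        print(n,"nose@z",onz(*C[n],P(n,*((125,127) if n=="scene" else (108,85))),.1874).round(4))
    print("topcorner",T((370,272),(374,306)))
E
python3 m.py
```

```text
scene edge [ 0.5324 -0.3049  0.    ] [ 0.6945 -0.3676  0.    ] 0.1739 -21.14
side edge [ 0.533 -0.301  0.   ] [ 0.6949 -0.3624  0.    ] 0.1731 -20.79
nose [ 0.569  -0.2477  0.1877] 0.0014244789727964043
rib [ 0.65078062 -0.27504415  0.18783942] 0.0017902149182795644
rib [ 0.60737998 -0.26674058  0.17038497] 0.001793409560209506
scene nose@z [ 0.5699 -0.2477  0.1874]
side nose@z [ 0.5684 -0.2474  0.1874]
topcorner (array([ 0.69240848, -0.35691856,  0.04867418]), np.float64(0.004231557627295692))
```

```bash
cat > g.py <<'E'
from h import *
from scipy.spatial.transform import Rotation as Ro
yaw=np.radians(-21.0)
N=np.array([.569,-.2477,.1874])
def axes(yaw):
    xr=np.array([np.cos(yaw),np.sin(yaw),0]);yr=np.array([-xr[1],xr[0],0]);z=np.array([0,0,1.])
    a=.866025*z-.5*xr; xc=.866025*xr+.5*z
    return a,xc,yr
a,xc,yr=axes(yaw)
def Rt(ang=0,flip=1):   # tool: z=-a, y=+yr*flip turned ccw by ang
    y=flip*yr;R=np.stack([np.cross(y,-a),y,-a],1);return Ro.from_rotvec(a*ang).as_matrix()@R
def go(p,R,cmd=None):
    s=r.sense();p0,R0=(np.array(s["tcp_pos"]),np.array(s["ee_rot"])) if cmd is None else cmd
    print("xyz mm",(R0.T@(p-p0)*1e3).round(1),"rotvec",Ro.from_matrix(R0.T@R).as_rotvec().round(3),"t",s["time_s"])
E
python3 - <<'E'
from g import *
print(a,Rt()); go(N+.08*a,Rt())
E
```

```text
[-0.46679021  0.17918397  0.866025  ] [[-0.80850399  0.35836795  0.46679021]
 [ 0.3103556   0.93358043 -0.17918397]
 [-0.5         0.         -0.866025  ]]
xyz mm [233.4  92.9 -34. ] rotvec [ 0.507 -0.349  1.886] t 0.15
```

>>> {"method": "move_arm", "body": {
  "series": [
    {"grip":1,"xyz":[0,0,-50],"angular":[0,0,0]},
    {"grip":1,"xyz":[40,15,-60],"angular":[0.04,-0.027,0.145]},
    {"grip":1,"xyz":[80,30,-60],"angular":[0.077,-0.053,0.286]},
    {"grip":1,"xyz":[120,45,-60],"angular":[0.115,-0.079,0.427]},
    {"grip":1,"xyz":[160,60,-60],"angular":[0.153,-0.105,0.568]},
    {"grip":1,"xyz":[200,75,-50],"angular":[0.191,-0.131,0.709]},
    {"grip":1,"xyz":[233,93,-40],"angular":[0.229,-0.158,0.851]},
    {"grip":1,"xyz":[233,93,-34],"angular":[0.267,-0.184,0.992]},
    {"grip":1,"xyz":[233,93,-34],"angular":[0.304,-0.21,1.132]},
    {"grip":1,"xyz":[233,93,-34],"angular":[0.342,-0.236,1.273]}
  ]
}}

```text
time_s: 1.15
tcp_pos: [0.5314, -0.2337, 0.257]
ee_rot: [[-0.892, -0.246, 0.378], [-0.273, 0.962, -0.017], [-0.36, -0.118, -0.925]]
wrist_force: [-0.7, -0.2, -0.9]
gripper_width: 0.995
gripper_force: 0.0
```

```bash
python3 -c "
from g import *
go(N+.08*a,Rt());print(r.sense()['joints'])"
```

```text
xyz mm [-0.3  0.3  0.4] rotvec [ 0.163 -0.111  0.606] t 1.15
[ -9.16800915   6.71499644 -17.43168309  -3.63159172 -43.78443558
 -63.06644128]
```

>>> {"method": "move_arm", "body": {
  "series": [
    {"grip":1,"xyz":[0,0,0],"angular":[0.036,-0.025,0.135]},
    {"grip":1,"xyz":[0,0,0],"angular":[0.073,-0.05,0.27]},
    {"grip":1,"xyz":[0,0,0],"angular":[0.109,-0.074,0.404]},
    {"grip":1,"xyz":[0,0,0],"angular":[0.145,-0.099,0.538]},
    {"grip":1,"xyz":[0,0,0],"angular":[0.163,-0.111,0.606]},
    {"grip":1,"xyz":[0,0,0],"angular":[0.163,-0.111,0.606]},
    {"grip":1,"xyz":[0,0,0],"angular":[0.163,-0.111,0.606]}
  ]
}}

```text
time_s: 1.85
tcp_pos: [0.5318, -0.2329, 0.2572]
ee_rot: [[-0.812, 0.35, 0.467], [0.302, 0.937, -0.176], [-0.499, -0.002, -0.867]]
wrist_force: [-0.3, 0.9, 0.4]
gripper_width: 0.998
gripper_force: 0.0
```

```bash
python3 -c "
from g import *
go(N+.08*a,Rt())
i,K,R,t=cap('wrist');np.savez('wrist1.npz',i=i,K=K,R=R,t=t);
for h in(0,.02):print(proj(K,R,t,N-h*a))
cv2.imwrite('pics/w1.png',i[:,:,::-1])"
```

```text
xyz mm [ 0.3 -0.5  0.5] rotvec [ 0.003 -0.001  0.009] t 1.85
[[325.66614191 246.42016631]]
[[325.76533991 237.11966888]]
```

View pics/w1.png

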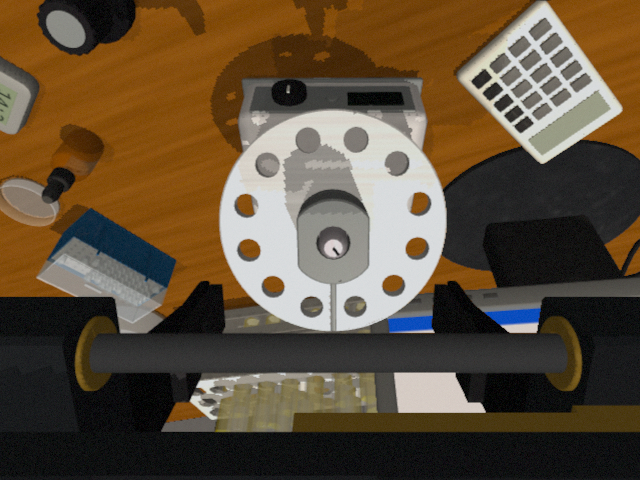

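The wrist view looks along the axis. The nose end, with its dark mark, is at about (334,247) against a predicted 325.7, so I'm about 4 mm off laterally. The front edge of the box is level, so the yaw is good. Next I'll zoom in on the nose.

```bash
python3 -c "
from g import *
z=np.load('wrist1.npz');i=z['i'][222:272,309:359]
cv2.imwrite('pics/w2.png',cv2.resize(i,None,fx=11,fy=11,interpolation=cv2.INTER_NEAREST)[:,:,::-1])
g=cv2.cvtColor(i,cv2.COLOR_RGB2GRAY);m=(g>150).astype(np.uint8)
k,l,st,c=cv2.connectedComponentsWithStats(m);j=1+st[1:,4].argmax();print(st[j],c[j]+[309,222])
W=z['i'].astype(int);m=((W.min(2)>150)&(np.ptp(W,axis=2)<25)).astype(np.uint8);m[320:]=0
print([ (np.nonzero(m[y,150:480])[0][[0,-1]]+150).tolist() for y in (190,205,220,235,250)])
"
```

```text
[ 14  33  36  17 295] [344.28813559 265.32542373]
[[224, 441], [221, 444], [220, 445], [221, 444], [224, 441]]
```

View pics/w2.png

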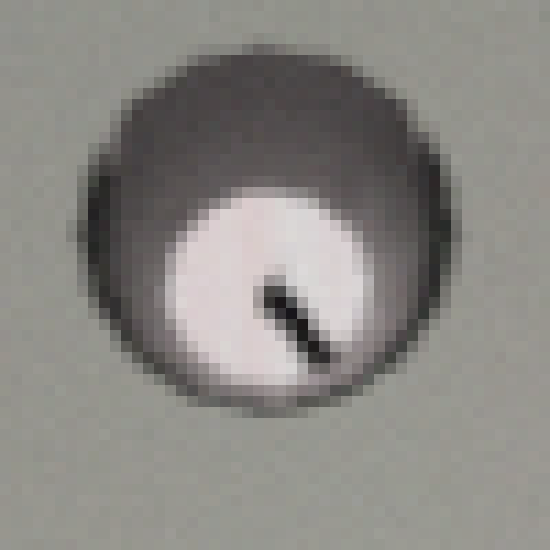

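The zoom shows the nose end face centred near (332.9,247.7), with the mark running right and downhill-to-uphill to about (338.5,254.2).

```bash
python3 - <<'E'
from g import *
z=np.load('wrist1.npz');k=(z['K'],z['R'],z['t'])
n=onz(*k,(332.9,247.7),.1874);print("nose wrist",n.round(4))
o,d=ray(*k,(338.6,254.3));q=o+d*(a@(n-o))/(a@d);v=q-n
print(np.linalg.norm(v),"spindle",np.arctan2(v@yr,v@xc))
# rib dir: plate-top plane for rim end vs axis
for uv in [(333.5,286),(333.5,327)]:
    o,d=ray(*k,uv);p0=n-(.072-.016-.0135)*a;q=o+d*(a@(p0-o))/(a@d);v=q-p0;print("rib",v@xc,v@yr)
# box front edge
for uv in [(245,80),(420,80)]: print(onz(*k,uv,.07))
# cap
W=z['i'];m=(W.max(2)<60).astype(np.uint8);m[70:]=0;m[:,160:]=0
_,l,st,c=cv2.connectedComponentsWithStats(m);j=1+st[1:,4].argmax();print(st[j])
w=((W.min(2)>110)&(np.ptp(W.astype(int),axis=2)<40)).astype(np.uint8);w[60:]=0;w[:,:30]=0;w[:,110:]=0
_,l,st,c=cv2.connectedComponentsWithStats(w);j=1+st[1:,4].argmax();print("cap top",st[j],c[j],onz(*k,c[j],.06).round(4))
E
```

```text
nose wrist [ 0.5716 -0.244   0.1874]
0.0054116183708658215 spindle 0.699482858264875
rib 0.0424956046265924 0.0015049494253446705
rib 0.07538293199298954 0.0019143718742891018
[ 0.50499395 -0.28552502  0.07      ]
[ 0.54834013 -0.16915403  0.07      ]
[  37    0   99   56 3073]
cap top [  47   11   38   37 1001] [65.31168831 28.75024975] [ 0.4345 -0.3854  0.06  ]
```

```bash
sed -i 's/radians(-21.0)/radians(-20.6)/; s/^N=.*/N=np.array([.5715,-.2441,.1874])/' g.py; python3 -c "
from g import *
go(N-.012*a,Rt());print(r.sense()['wrist_force'])"
```

```text
xyz mm [-0.1  3.5 93.2] rotvec [-0.001 -0.     0.002] t 1.9
[0.20211394 0.35653966 0.40041461]
```

>>> {"method": "move_arm", "body": {
  "series": [
    {"grip":1,"xyz":[0,3.5,40],"angular":[0,0,0]},
    {"grip":1,"xyz":[0,3.5,70],"angular":[0,0,0]},
    {"grip":1,"xyz":[0,3.5,93],"angular":[0,0,0]},
    {"grip":1,"xyz":[0,3.5,93],"angular":[0,0,0]},
    {"grip":0.56,"xyz":[0,3.5,93],"angular":[0,0,0]},
    {"grip":0.56,"xyz":[0,3.5,93],"angular":[0,0,0]},
    {"grip":0.56,"xyz":[0,3.5,93],"angular":[0,0,0]}
  ]
}}

```text
time_s: 2.6
tcp_pos: [0.5773, -0.2462, 0.1789]
ee_rot: [[-0.81, 0.351, 0.47], [0.303, 0.936, -0.177], [-0.502, -0.001, -0.865]]
wrist_force: [-0.3, -0.7, 0.0]
gripper_width: 0.814
gripper_force: 0.0
```

>>> {"method": "move_arm", "body": {
  "series": [
    {"grip":0,"xyz":[0,0,0],"angular":[0,0,0]},
    {"grip":0,"xyz":[0,0,0],"angular":[0,0,0]},
    {"grip":0,"xyz":[0,0,0],"angular":[0,0,0]},
    {"grip":0,"xyz":[0,0,0],"angular":[0,0,0]},
    {"grip":0,"xyz":[0,0,0],"angular":[0,0,0]},
    {"grip":0,"xyz":[0,0,0],"angular":[0,0,0]},
    {"grip":0,"xyz":[0,0,0],"angular":[0,0,0]},
    {"grip":0,"xyz":[0,0,0],"angular":[0,0,0]}
  ]
}}

```text
time_s: 3.4
tcp_pos: [0.5767, -0.2462, 0.1771]
ee_rot: [[-0.811, 0.352, 0.467], [0.304, 0.936, -0.177], [-0.5, -0.002, -0.866]]
wrist_force: [-3.6, 0.8, 4.2]
gripper_width: 0.5
gripper_force: 30.0
```

>>> {"method": "move_arm", "body": {
  "series": [
    {"grip":0,"xyz":[0,0,0],"angular":[0,0,-0.1]},
    {"grip":0,"xyz":[0,0,0],"angular":[0,0,-0.2]},
    {"grip":0,"xyz":[0,0,0],"angular":[0,0,-0.3]},
    {"grip":0,"xyz":[0,0,0],"angular":[0,0,-0.4]},
    {"grip":0,"xyz":[0,0,0],"angular":[0,0,-0.5]},
    {"grip":0,"xyz":[0,0,0],"angular":[0,0,-0.6]},
    {"grip":0,"xyz":[0,0,0],"angular":[0,0,-0.7]},
    {"grip":0,"xyz":[0,0,0],"angular":[0,0,-0.7]},
    {"grip":0,"xyz":[0,0,2],"angular":[0,0,-0.7]},
    {"grip":0,"xyz":[0,0,4],"angular":[0,0,-0.7]}
  ]
}}

```text
time_s: 4.4
tcp_pos: [0.5787, -0.2467, 0.1728]
ee_rot: [[-0.847, -0.253, 0.467], [-0.37, 0.912, -0.176], [-0.381, -0.322, -0.866]]
wrist_force: [1.2, -0.6, -1.3]
gripper_width: 0.502
gripper_force: 30.0
```

```bash
cat > f.py <<'E'
from g import *
s=r.sense();R0=np.array(s["ee_rot"]);p=np.array(s["tcp_pos"])
print("F tool",(R0.T@s["wrist_force"]).round(1),"M",(R0.T@s["moment"]).round(2),"TCP from nose end along xc,yr,a mm",[round(float((p-N)@e)*1e3,1) for e in(xc,yr,a)],"ang",np.round(Ro.from_matrix(R0@Rt().T).as_rotvec()@np.stack([xc,yr,a],1),3),"g",s["gripper_width"],"t",s["time_s"])
E
python3 f.py
```

```text
F tool [-0.3 -0.5  1.8] M [-0.68  0.64 -0.02] TCP from nose end along xc,yr,a mm [-0.7, 0.1, -16.4] ang [-0.001  0.001  0.7  ] g 0.5019943031114148 t 4.4
```

>>> {"method": "move_arm", "body": {
  "series": [
    {"grip":0,"xyz":[0,0,3],"angular":[0,0,0]},
    {"grip":0,"xyz":[0,0,6],"angular":[0,0,0]},
    {"grip":0,"xyz":[0,0,9],"angular":[0,0,0]},
    {"grip":0,"xyz":[0,0,10.5],"angular":[0,0,0]},
    {"grip":0,"xyz":[0,0,10.5],"angular":[0,0,0]}
  ]
}}

```text
time_s: 4.9
tcp_pos: [0.5833, -0.249, 0.1645]
ee_rot: [[-0.848, -0.254, 0.465], [-0.37, 0.912, -0.176], [-0.379, -0.321, -0.868]]
wrist_force: [1.7, 0.8, -3.6]
gripper_width: 0.499
gripper_force: 30.0
```

```bash
python3 f.py
```

```text
F tool [-0.3  1.4  3.8] M [-0.94  0.69 -0.01] TCP from nose end along xc,yr,a mm [-0.4, -0.5, -26.2] ang [0.    0.004 0.701] g 0.4990603661730355 t 4.9
```

Still going down without resistance, so I'll go on until it seats.

>>> {"method": "move_arm", "body": {
  "series": [
    {"grip":0,"xyz":[0,0,1.5],"angular":[0,0,0]},
    {"grip":0,"xyz":[0,0,2.5],"angular":[0,0,0]},
    {"grip":0,"xyz":[0,0,3.5],"angular":[0,0,0]},
    {"grip":0,"xyz":[0,0,3.5],"angular":[0,0,0]}
  ]
}}

```text
time_s: 5.3
tcp_pos: [0.5847, -0.2494, 0.1642]
ee_rot: [[-0.847, -0.255, 0.465], [-0.371, 0.912, -0.175], [-0.38, -0.321, -0.868]]
wrist_force: [-8.1, 7.4, 7.8]
gripper_width: 0.502
gripper_force: 30.0
```

```bash
python3 f.py
```

```text
F tool [  1.1   6.3 -11.8] M [-2.87  1.24  0.04] TCP from nose end along xc,yr,a mm [0.7, -0.3, -27.2] ang [0.001 0.003 0.701] g 0.5021308928687845 t 5.3
```

>>> {"method": "move_arm", "body": {
  "series": [
    {"grip":1,"xyz":[0,0,0],"angular":[0,0,0]},
    {"grip":1,"xyz":[0,0,0],"angular":[0,0,0]},
    {"grip":1,"xyz":[0,0,0],"angular":[0,0,0]},
    {"grip":1,"xyz":[0,0,0],"angular":[0,0,0]},
    {"grip":1,"xyz":[0,0,-5],"angular":[0,0,0]},
    {"grip":1,"xyz":[0,0,-40],"angular":[0,0,0]},
    {"grip":1,"xyz":[0,0,-80],"angular":[0,0,0]},
    {"grip":1,"xyz":[0,0,-110],"angular":[0,0,0]},
    {"grip":1,"xyz":[0,0,-110],"angular":[0,0,0]}
  ]
}}

```text
time_s: 6.2
tcp_pos: [0.5357, -0.2304, 0.2642]
ee_rot: [[-0.844, -0.253, 0.473], [-0.372, 0.912, -0.175], [-0.387, -0.323, -0.863]]
wrist_force: [0.2, -0.3, 0.2]
gripper_width: 0.997
gripper_force: 0.0
```

```bash
python3 f.py; python3 - <<'E'
from g import *
o=[]
for n,(x,y) in dict(scene=(325,205),side=(320,205)).items():
    i,K,R,t=cap(n);np.savez(n+"2.npz",i=i,K=K,R=R,t=t);o.append(cv2.resize(i[y:y+120,x:x+110],None,fx=2.5,fy=2.5,interpolation=cv2.INTER_CUBIC))
i,K,R,t=cap("wrist");np.savez("wrist2.npz",i=i,K=K,R=R,t=t)
o.append(cv2.resize(i[100:340,210:450],(300,300)));o[-1]=o[-1][:,:240]
cv2.imwrite("pics/c2.png",np.hstack(o)[:,:,::-1])
E
```

```text
F tool [-0.2 -0.4 -0. ] M [-0.59  0.62  0.01] TCP from nose end along xc,yr,a mm [5.2, 0.3, 85.7] ang [ 0.001 -0.006  0.701] g 0.9972388095553927 t 6.2
```

View pics/c2.png

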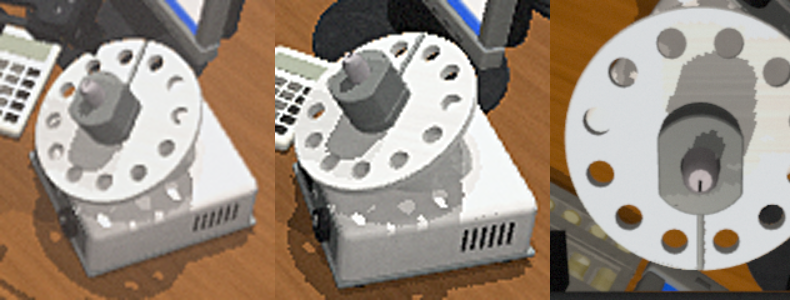

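The carousel has dropped: the nose now stands well proud of the hub, and the mark lines up with the rib. Next I'll check numerically that the plate sits square and work out the hover over the cap.

```bash
python3 - <<'E'
from g import *
th=np.linspace(0,2*np.pi,120)[:,None]
for n,(x0,x1,y0,y1) in dict(scene=(330,415,210,290),side=(315,410,205,285),wrist=(200,460,90,335)).items():
    z=np.load(n+"2.npz");k=(z["K"],z["R"],z["t"])
    for h in(-.072+.01,-.056+.01):
        c=proj(*k,N+h*a+.08*(np.cos(th)*xc+np.sin(th)*yr));print(n,"pred bbox",h,c.min(0).round(1),c.max(0).round(1))
    i=z["i"].astype(int)
    m=((i.min(2)>165)&(np.ptp(i,axis=2)<30)).astype(np.uint8);q=np.zeros_like(m);q[y0:y1,x0:x1]=m[y0:y1,x0:x1]
    _,l,st,cc=cv2.connectedComponentsWithStats(q);j=1+st[1:,4].argmax();print("  meas",st[j][:2],st[j][:2]+st[j][2:4]-1)
R=np.stack([np.cross(yr,[0,0,-1]),yr,[0,0,-1]],1)
go(np.array([.437,-.386,.18]),R)
E
```

```text
scene pred bbox -0.06199999999999999 [338.4 219.6] [404.3 284.3]
scene pred bbox -0.046 [335.3 216.2] [401.7 281.4]
  meas [339 221] [414 289]
side pred bbox -0.06199999999999999 [327.9 216.5] [400.4 279. ]
side pred bbox -0.046 [324.4 211.5] [397.5 274.3]
  meas [315 218] [409 284]
wrist pred bbox -0.06199999999999999 [220.6 106.3] [437.2 317.4]
wrist pred bbox -0.046 [215.1 105.9] [442.9 327.1]
  meas [222 106] [437 315]
xyz mm [169.2 -92.1  49.8] rotvec [-0.182  0.497  0.685] t 6.35
```

All three views match the home pose to within 1–2 px. Now I'll move to hover over the cap.

>>> {"method": "move_arm", "body": {
  "series": [
    {"grip":1,"xyz":[30,-20,-10],"angular":[-0.026,0.071,0.098]},
    {"grip":1,"xyz":[60,-40,0],"angular":[-0.052,0.142,0.196]},
    {"grip":1,"xyz":[90,-55,10],"angular":[-0.078,0.213,0.294]},
    {"grip":1,"xyz":[120,-70,25],"angular":[-0.104,0.284,0.391]},
    {"grip":1,"xyz":[150,-85,40],"angular":[-0.13,0.355,0.489]},
    {"grip":1,"xyz":[169,-92,50],"angular":[-0.156,0.426,0.587]},
    {"grip":1,"xyz":[169,-92,50],"angular":[-0.182,0.497,0.685]},
    {"grip":1,"xyz":[169,-92,50],"angular":[-0.182,0.497,0.685]},
    {"grip":1,"xyz":[169,-92,50],"angular":[-0.182,0.497,0.685]}
  ]
}}

```text
time_s: 7.25
tcp_pos: [0.4374, -0.386, 0.1787]
ee_rot: [[-0.937, 0.35, -0.001], [0.35, 0.937, 0.001], [0.001, 0.0, -1.0]]
wrist_force: [0.4, 0.6, 0.3]
gripper_width: 1.001
gripper_force: 0.0
```

```bash
python3 - <<'E'
from g import *
i,K,R,t=cap("wrist");np.savez("wrist3.npz",i=i,K=K,R=R,t=t);cv2.imwrite("pics/w3.png",i[:,:,::-1])
s=r.sense();print(s["tcp_pos"],s["time_s"]);print(proj(K,R,t,[[.437,-.386,.06],[.437,-.386,0]]))
E
```

```text
[ 0.43726332 -0.38559097  0.17941935] 7.3
[[326.72651141 230.18013901]
 [326.94068973 210.98043881]]
```

View pics/w3.png

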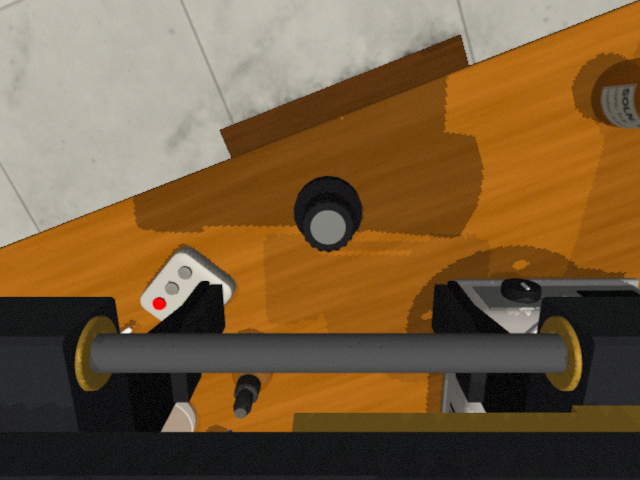

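The wrist view shows the cap top at (327.5,227.5), about 1.5 mm from where I predicted. The dropper bottle at (245,395) is clear of the fingers. I'll descend and grip.

>>> {"method": "move_arm", "body": {
  "series": [
    {"grip":1,"xyz":[1.5,0.5,45],"angular":[0,0,0]},
    {"grip":1,"xyz":[1.5,0.5,85],"angular":[0,0,0]},
    {"grip":1,"xyz":[1.5,0.5,115],"angular":[0,0,0]},
    {"grip":0,"xyz":[1.5,0.5,127],"angular":[0,0,0]},
    {"grip":0,"xyz":[1.5,0.5,127],"angular":[0,0,0]},
    {"grip":0,"xyz":[1.5,0.5,127],"angular":[0,0,0]},
    {"grip":0,"xyz":[1.5,0.5,127],"angular":[0,0,0]},
    {"grip":0,"xyz":[1.5,0.5,127],"angular":[0,0,0]},
    {"grip":0,"xyz":[1.5,0.5,127],"angular":[0,0,0]},
    {"grip":0,"xyz":[1.5,0.5,127],"angular":[0,0,0]}
  ]
}}

```text
time_s: 8.3
tcp_pos: [0.4368, -0.3851, 0.0541]
ee_rot: [[-0.936, 0.352, 0.002], [0.352, 0.936, -0.0], [-0.002, 0.0, -1.0]]
wrist_force: [1.2, -0.4, -0.3]
gripper_width: 0.45
gripper_force: 0.0
```

>>> {"method": "move_arm", "body": {
  "series": [
    {"grip":0,"xyz":[0,0,0],"angular":[0,0,0]},
    {"grip":0,"xyz":[0,0,0],"angular":[0,0,0]},
    {"grip":0,"xyz":[0,0,0],"angular":[0,0,0]},
    {"grip":0,"xyz":[0,0,0],"angular":[0,0,0]},
    {"grip":0,"xyz":[0,0,0],"angular":[0,0,0]}
  ]
}}

```text
time_s: 8.8
tcp_pos: [0.4368, -0.3851, 0.0539]
ee_rot: [[-0.936, 0.352, 0.001], [0.352, 0.936, -0.0], [-0.001, 0.0, -1.0]]
wrist_force: [-0.1, -0.8, 2.9]
gripper_width: 0.401
gripper_force: 30.0
```

```bash
python3 f.py;python3 -c "
from h import *
print(r.sense()['tcp_pos'])"
```

```text
F tool [-0.2 -0.8 -2.9] M [-0.06 -0.    0.01] TCP from nose end along xc,yr,a mm [-133.0, -179.4, -77.4] ang [0.    0.522 0.   ] g 0.40109975789562813 t 8.8
[ 0.43681707 -0.3851302   0.05391363]
```

```bash
python3 - <<'E'
from g import *
go(N+.085*a,Rt())
E
```

```text
xyz mm [ -34.3  179.4 -207. ] rotvec [ 0.    -0.522  0.   ] t 8.8
```

>>> {"method": "move_arm", "body": {
  "series": [
    {"grip":0,"xyz":[0,0,-10],"angular":[0,0,0]},
    {"grip":0,"xyz":[0,0,-40],"angular":[0,0,0]},
    {"grip":0,"xyz":[0,0,-80],"angular":[0,0,0]},
    {"grip":0,"xyz":[0,0,-120],"angular":[0,0,0]},
    {"grip":0,"xyz":[0,0,-160],"angular":[0,0,0]},
    {"grip":0,"xyz":[0,0,-200],"angular":[0,0,0]},
    {"grip":0,"xyz":[0,0,-215],"angular":[0,0,0]},
    {"grip":0,"xyz":[0,0,-215],"angular":[0,0,0]}
  ]
}}

```text
time_s: 9.6
tcp_pos: [0.4373, -0.3854, 0.2717]
ee_rot: [[-0.936, 0.352, 0.006], [0.352, 0.936, -0.003], [-0.007, -0.0, -1.0]]
wrist_force: [0.7, -0.3, -1.5]
gripper_width: 0.397
gripper_force: 30.0
```

```bash
python3 - <<'E'
from g import *
go(N+.085*a,Rt())
s=r.sense();print(s["gripper_width"],s["gripper_force"],s["wrist_force"])
E
```

```text
xyz mm [-33.3 179.5  10.8] rotvec [-0.    -0.517  0.   ] t 9.6
0.39664272636578074 29.997857809066772 [ 0.69535557 -0.32741405 -1.50679858]
```

>>> {"method": "move_arm", "body": {
  "series": [
    {"grip":0,"xyz":[-6,30,0],"angular":[0,-0.08,0]},
    {"grip":0,"xyz":[-12,65,0],"angular":[0,-0.17,0]},
    {"grip":0,"xyz":[-18,100,0],"angular":[0,-0.26,0]},
    {"grip":0,"xyz":[-24,135,0],"angular":[0,-0.35,0]},
    {"grip":0,"xyz":[-30,165,4],"angular":[0,-0.44,0]},
    {"grip":0,"xyz":[-34,179.5,9],"angular":[0,-0.523,0]},
    {"grip":0,"xyz":[-34,179.5,9],"angular":[0,-0.523,0]},
    {"grip":0,"xyz":[-34,179.5,9],"angular":[0,-0.523,0]},
    {"grip":0,"xyz":[-34,179.5,9],"angular":[0,-0.523,0]}
  ]
}}

```text
time_s: 10.5
tcp_pos: [0.5325, -0.2294, 0.2604]
ee_rot: [[-0.81, 0.352, 0.469], [0.305, 0.936, -0.176], [-0.501, 0.001, -0.866]]
wrist_force: [0.1, -1.2, -1.3]
gripper_width: 0.394
gripper_force: 30.0
```

```bash
python3 f.py; python3 - <<'E'
from g import *
o=[]
for n,(x,y) in dict(scene=(300,160),side=(290,160)).items():
    i,K,R,t=cap(n);o.append(cv2.resize(i[y:y+150,x:x+130],None,fx=3,fy=3,interpolation=cv2.INTER_CUBIC))
    print(n,proj(K,R,t,[N,N+.031*a]))
cv2.imwrite("pics/c4.png",np.hstack(o)[:,:,::-1])
E
```

```text
F tool [ 0.2 -1.1  1.4] M [ 0.04  0.94 -0.01] TCP from nose end along xc,yr,a mm [0.4, -0.0, 84.1] ang [ 0.    -0.001 -0.001] g 0.3935989150442202 t 10.5
scene [[358.7633572  238.59167051]
 [352.5736978  231.9563669 ]]
side [[349.92514145 226.89892203]
 [342.96822664 216.50618457]]
```

View pics/c4.png

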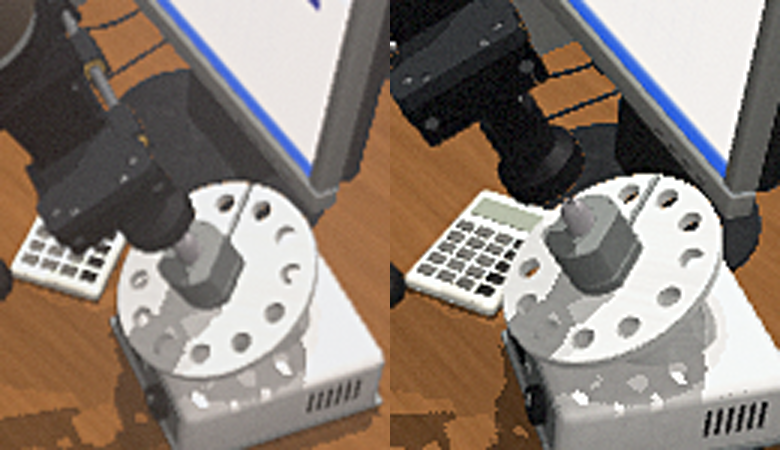

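The picture shows the cap held above the nose, roughly in line with it. I'll cross-check the cap offset and the nose from the stored wrist views before inserting.

```bash
python3 - <<'E'
from g import *
z=np.load("wrist3.npz");k=(z["K"],z["R"],z["t"]);W=z["i"].astype(int)
m=((W.min(2)>90)&(np.ptp(W,axis=2)<30)).astype(np.uint8);q=np.zeros_like(m);q[195:260,295:365]=m[195:260,295:365]
_,l,st,c=cv2.connectedComponentsWithStats(q);j=1+st[1:,4].argmax();P=onz(*k,c[j],.06)
g=np.array([.43682,-.38513,.06]);R=np.stack([np.cross(yr,[0,0,-1]),yr,[0,0,-1]],1)
print("cap",c[j],st[j],P.round(4),"cap-tcp tool mm",(R.T@(P-g)*1e3).round(2))
z=np.load("wrist2.npz");k=(z["K"],z["R"],z["t"]);print("pred nose",proj(*k,N))
W=z["i"][185:265,290:370].astype(int);m=((W[:,:,0]>160)).astype(np.uint8)
n,l,st,c=cv2.connectedComponentsWithStats(m);print([(st[q].tolist(),(c[q]+[290,185]).round(1).tolist()) for q in range(1,n) if 60<st[q,4]<1000])
E
```

```text
cap [327.58539205 226.93555317] [310 210  36  34 931] [ 0.4351 -0.3846  0.06  ] cap-tcp tool mm [ 1.82 -0.16  0.  ]
pred nose [[329.45531683 243.79231921]]
[([0, 0, 17, 80, 673], [294.2, 222.8]), ([65, 29, 15, 51, 298], [365.9, 245.1]), ([31, 51, 18, 17, 204], [329.8, 243.6])]
```

>>> {"method": "move_arm", "body": {
  "series": [
    {"grip":0,"xyz":[-1.4,0,8],"angular":[0,0,0]},
    {"grip":0,"xyz":[-1.4,0,16],"angular":[0,0,0]},
    {"grip":0,"xyz":[-1.4,0,24],"angular":[0,0,0]},
    {"grip":0,"xyz":[-1.4,0,30],"angular":[0,0,0]},
    {"grip":0,"xyz":[-1.4,0,34],"angular":[0,0,0]},
    {"grip":0,"xyz":[-1.4,0,38],"angular":[0,0,0]},
    {"grip":0,"xyz":[-1.4,0,38],"angular":[0,0,0]}
  ]
}}

```text
time_s: 11.3
tcp_pos: [0.5503, -0.236, 0.2268]
ee_rot: [[-0.811, 0.352, 0.467], [0.305, 0.936, -0.176], [-0.499, 0.0, -0.866]]
wrist_force: [1.5, 0.0, -1.1]
gripper_width: 0.402
gripper_force: 30.0
```

```bash
python3 f.py
```

```text
F tool [-0.7  0.5  1.6] M [ 0.08  1.02 -0.06] TCP from nose end along xc,yr,a mm [0.1, 0.1, 45.4] ang [0.    0.001 0.   ] g 0.40156742554626473 t 11.3
```

>>> {"method": "move_arm", "body": {
  "series": [
    {"grip":0,"xyz":[0,0,4],"angular":[0,0,0]},
    {"grip":0,"xyz":[0,0,8],"angular":[0,0,0]},
    {"grip":0,"xyz":[0,0,10.5],"angular":[0,0,0]},
    {"grip":0,"xyz":[0,0,12],"angular":[0,0,0]},
    {"grip":0,"xyz":[0,0,12],"angular":[0,0,0]}
  ]
}}

```text
time_s: 11.8
tcp_pos: [0.5558, -0.2382, 0.2173]
ee_rot: [[-0.81, 0.352, 0.468], [0.305, 0.936, -0.176], [-0.5, 0.0, -0.866]]
wrist_force: [-1.6, 0.7, 1.1]
gripper_width: 0.4
gripper_force: 30.0
```

```bash
python3 f.py
```

```text
F tool [ 1.   0.1 -1.8] M [-0.07  1.31 -0.04] TCP from nose end along xc,yr,a mm [0.4, 0.0, 34.3] ang [ 0. -0. -0.] g 0.39991812760087697 t 11.8
```

Contact is just starting, at +34.3 against an expected 33.9. A little more press will seat it.

>>> {"method": "move_arm", "body": {
  "series": [
    {"grip":0,"xyz":[0,0,1],"angular":[0,0,0]},
    {"grip":0,"xyz":[0,0,2],"angular":[0,0,0]},
    {"grip":0,"xyz":[0,0,3],"angular":[0,0,0]},
    {"grip":0,"xyz":[0,0,3],"angular":[0,0,0]}
  ]
}}

```text
time_s: 12.2
tcp_pos: [0.5562, -0.2388, 0.2171]
ee_rot: [[-0.809, 0.353, 0.47], [0.305, 0.936, -0.177], [-0.502, 0.0, -0.865]]
wrist_force: [-16.2, 7.1, 16.3]
gripper_width: 0.396
gripper_force: 30.0
```

```bash
python3 f.py
```

```text
F tool [  7.1   1.  -22.9] M [-0.6  3.1  0.1] TCP from nose end along xc,yr,a mm [0.9, -0.4, 33.8] ang [-0.001 -0.002 -0.001] g 0.3960353830481891 t 12.2
```

The cap is hard against the hub at 33.8, so I'll relax, open and retreat along the axis.

>>> {"method": "move_arm", "body": {
  "series": [
    {"grip":0,"xyz":[0,0,-2.5],"angular":[0,0,0]},
    {"grip":1,"xyz":[0,0,-2.5],"angular":[0,0,0]},
    {"grip":1,"xyz":[0,0,-2.5],"angular":[0,0,0]},
    {"grip":1,"xyz":[0,0,-2.5],"angular":[0,0,0]},
    {"grip":1,"xyz":[0,0,-2.5],"angular":[0,0,0]},
    {"grip":1,"xyz":[0,0,-2.5],"angular":[0,0,0]},
    {"grip":1,"xyz":[0,0,-20],"angular":[0,0,0]},
    {"grip":1,"xyz":[0,0,-60],"angular":[0,0,0]},
    {"grip":1,"xyz":[0,0,-100],"angular":[0,0,0]},
    {"grip":1,"xyz":[0,0,-100],"angular":[0,0,0]}
  ]
}}

```text
time_s: 13.2
tcp_pos: [0.5118, -0.2208, 0.3078]
ee_rot: [[-0.805, 0.35, 0.478], [0.303, 0.937, -0.176], [-0.51, 0.003, -0.86]]
wrist_force: [0.6, -0.3, 0.4]
gripper_width: 0.988
gripper_force: 0.0
```

```bash
python3 f.py; python3 - <<'E'
from g import *
o=[]
for n,(x,y) in dict(scene=(300,180),side=(290,180)).items():
    i,K,R,t=cap(n);o.append(cv2.resize(i[y:y+150,x:x+130],None,fx=2,fy=2,interpolation=cv2.INTER_CUBIC))
    print(n,"cap top pred",proj(K,R,t,N+.04*a)-[x,y])
i,K,R,t=cap("wrist");o.append(i[90:390,200:460]);print("wrist",proj(K,R,t,N+.04*a)-[200,90])
cv2.imwrite("pics/c5.png",np.hstack(o)[:,:,::-1])
E
```

```text
F tool [-0.8 -0.1 -0. ] M [-0.01  0.83 -0.04] TCP from nose end along xc,yr,a mm [4.7, 0.8, 136.3] ang [ 0.003 -0.011 -0.   ] g 0.9879058798095252 t 13.2
scene cap top pred [[50.72509879 49.97467213]]
side cap top pred [[50.89046274 33.4022721 ]]
wrist [[126.14996221 149.22727353]]
```

View pics/c5.png

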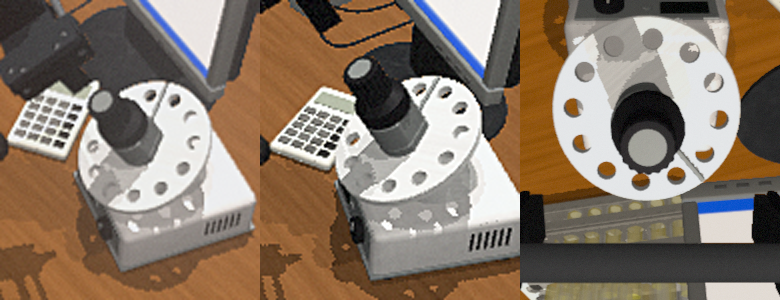

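The last picture shows the cap flush on the hub. Its top is where I predicted in all three views (scene (101,100), side (362,68), wrist (646,149)), and the gripper is clear.

```bash
python3 -c "
from station import r
print(r.finish_job())"
```

```text
the job is handed in; nothing more can be done
None
```

I turned the carousel about 0.70 rad until the tab dropped into the keyway and the plate sat home, then pressed the retaining cap fully onto the hub and released it; neither bottle was touched, and I handed the job in at about 13 s.

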